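# Draw out the sunken tray with the pull hook

## Robot

A 7-joint arm with a two-finger parallel gripper is mounted at the origin on a cart in front of the work surface, level with it; the furniture and walls round the work are solid. World frame = base frame: x ahead of the robot, y to its left, z up, the work surface at z = 0. Lengths are in m, angles in rad, forces in N, time in s.
With the tool pointing down it reaches from about 0.425 to 0.875 m from the base axis. Payload 4.7 kg.
Tool frame: the origin (TCP) lies where the fingers leave the gripper's body, on its centre line; the fingertips stand 70 mm ahead of it and the grasp point (between the pads) lies 51 mm ahead of it; z points along the fingers, y is the line along which they close (so a half turn about z gives the same grasp; the last joint's range is limited). The gripper opens to 87 mm and grips with 3 to 60 N. Pads are 19 mm wide; open, the fingers measure 117 mm over their backs; the gripper's body (75 mm by 190 mm) begins 51 mm behind the grasp point.
Start: joints at [-1.113, 0.321, -0.07, 1.45, 0.023, 1.371, -0.057], TCP at [0.279, 0.587, 0.292] pointing down, gripper open.
Joint ranges: [-2.86, 2.86], [-0.3, 2.09], [-1.38, 1.24], [0.06, 2.45], [-1.56, 4.7], [0.09, 2.05], [-2.69, 2.69]. Speed limits (rad/s): [2.57, 2.57, 3.14, 3.14, 3.14, 3.14, 3.14].

## Interface

Orientations are given as a rotation vector (axis times angle).
In Python, from bench import ctrl gives the robot as it stands.
- The arm moves only by the tool drive_tool, never from a script. Its argument "motion" is a list of rows, each a list of 3 entries, a list of its own where there are three numbers: the shift along the tool's x, y, z in cm, then the turn, a rotation vector about the tool's x, y, z in degrees, then the opening, from -1 (shut) to 1 (fully open). In form: [[[x, y, z], [ax, ay, az], claw], ...]. A call has 1 to 12 rows; each row shifts and turns the commanded pose from where the row before left it, along the tool's axes as they then stand; what a row does not reach is not made up. A row lasts 1/8 s, in which the tool goes at most 62.5 mm and 10.7 degrees, less where a joint would pass 70% of its speed; a pose out of reach is approached as far as the arm can. A call with a gripper value outside its range is refused whole. The fingers move at their own pace and stop on an object; "force" is the grip in N (left out, the last holds). Time passes only in rows, so rows that do not move let the fingers close. It gives the time, the measured TCP pose, the force, the opening and the grip force at its end, in the units of the state.
- ctrl.get_state(): the state, without advancing time (a new reading comes with each control period).
- ctrl.get_image(name): name is "scene" or "top"; returns the picture (400x640x3 uint8, red, green, blue); there is no depth.
- ctrl.calibration(name): a dict with "K" (3x3 intrinsics, pixels), "distortion" ([k1, k2, p1, p2, k3] as OpenCV has them; the pictures are not rectified), "origin" and "attitude" of the camera in the world. Camera axes: x right, y up, looking along -z (the intrinsics and any distortion apply to the point x, -y, -z); pixel columns grow to the right and rows downward; lengths in m; the calibration is good to about 2 mm. A picture is of the moment at which its call begins. calibration takes no time and is no camera call.
- ctrl.close_job(): hands the job in; it is judged then, once.
The state is a dict: "time": time; "joint_positions": joint angles; "qd": joint speeds; "joint_torque": joint torques, N m; "position": TCP position; "tool_rot": TCP orientation; "ft_force": force on the tool from outside, world axes, zero at the start; "torque": the same for the moment, N m; "grip_width": opening from 0.0 (shut) to 1.0 (fully open); "grip_force": force on a finger pad.
Only numpy, scipy, OpenCV 4.12 (cv2) and the standard library are available. Lean on these libraries where they do the work, as an engineer would, in place of code of your own. Each camera call takes 0.05 s, during which the arm holds its last target. There are 200 camera calls.

## Task

Take the pull hook by its wooden grip, reach its rod under the front of the low riser, feel for the hidden eye on the tray, drop the hook's tip into it and draw the tray gently all the way out to its stop. Then unhook it and stand the hook on its foot on the worktop to the left of the riser, clear of it. Only the hook may touch the tray, nothing may be forced, and the jar, the tape roll and the wood offcut stay where they are.

Things in the scene. Friction and masses are not known exactly. Their poses are not given: they have to be found in the camera images.
- riser: Low plywood bench riser, fixed to the worktop, 140 deep (x) x 220 wide (y) x 80 high. Origin: centre of its underside; its x points from its open front (facing the robot) to its back, y to its left. Its top board roofs a niche, open in front (x = -70) between side walls at y = -98 and +98. With the tray fully in, the tray's flat steel face stands at x = 0, 70 behind the front edge.
- riser_mouth (a point): Middle of the underside of the batten below the front edge of the riser's top: riser x = -64 (batten 10 thick), y = 0, 56 above the worktop, the lowest part of the roof (behind it the board's underside is at 64). Axes as the riser's.
- tray_face (a point): Point on the tray's face, mid-width, 16 above the worktop, axes as the riser's; moves with the tray. On the face is a flat steel eye, hole up: a ring of 6 mm bar, hole 20, outside 32, its middle 25 in front of the face and 16 above the worktop. It is clamped tight in a slot 0 to 50 right or left of this point: hidden, not measured, new each time; feel for it, e.g. sweep the lowered tip sideways to a light touch.
- tray (a joint): How far the tray is drawn out, in m: 0 fully in, 0.115 at its stop; it slides along the riser's -x. It starts between 0 and 0.012, drags with about 4 N of friction plus 12 N per m/s, and stays where it is left. The stop is hard: meet it slowly (about 10 mm/s) and quit pulling once it is felt. A contact force above 25 N from the hook on tray or riser counts as forcing it.
- hook_grip (a point): Grasp point of the loose pull hook, 44 above its underside, midway in the upright wooden grip: 40 long (x) x 22 thick (y), 8 to 66 above the underside; take it from above across the 22. It stands on a wooden foot 60 x 44 x 8 centred under it. Axes: x along the rod to the tip, y left, z up. Weighs 160 g and stands by itself.
- hook_tip (a point): Centre of the rounded end (radius 4) of the hook's tip: 90 ahead of the grip's centre, 12 above the hook's underside. The rod, 8 in diameter, leaves the grip 28 above the underside and is turned straight down at the end. Raised 18 off the worktop the hook passes over the eye and under the batten; lowered to a few mm off the worktop the tip stands in the eye.
- jar: Glass jar of screws with a lid, 67 across x 95 high, standing loose on the riser's top at the back left; origin at the centre of its underside. Leave alone.
- tape: Roll of masking tape, 96 across x 24 high, lying loose on the riser's top at the right; origin at the centre of its underside. Leave alone.
- offcut: Loose brown wood offcut, 95 x 60 x 19, on the worktop to the left of the riser; origin at the centre of its underside. Leave alone.
Not all that is in view belongs to the job. Of the things like the part that bears hook_grip, leave any that is blue; of the rest the larger one is meant.

How it is judged:
By the outcome, as a careful person would: the job done as asked, in the order asked, and still so for the second after the job is handed in, with the robot touching nothing.
It also fails if it takes over 72 s, if anything falls off the work surface, if the arm or the gripper's body presses on something with over 40 N, if the wrist force passes 120 N, or if a joint passes its speed limit or range.

## Working session

There is one attempt and no reset: what is moved stays moved. The work goes in short steps, Python scripts to look and compute and a tool call to move; the robot and the scene stay as the last step left them, time stands still between calls to the robot, and variables do not carry over. Pictures are saved under pics/ and viewed, at most 10 in all, crops included, and the job is handed in when it is done.

Besides the shell and the picture viewer there is one more tool, called after "Request:" as name([rows], argument=value, ...), one row to a line, values as JSON. drive_tool: Moves the arm, as the interface text tells. Its arguments: {"type":"object","properties":{"motion":{"type":"array","items":{"type":"array"}},"force":{"type":"number"}},"required":["motion"]}

```bash
ls; mkdir -p pics; python3 - <<'E'
from bench import ctrl
import cv2
for n in("scene","top"):
    cv2.imwrite(f"pics/{n}0.png",ctrl.get_image(n)[:,:,::-1]); print(n,ctrl.calibration(n))
print(ctrl.get_state())
E
```

```text
pics
scene {'K': array([[365.83646764,   0.        , 316.83077051],
       [  0.        , 365.83646764, 195.79036627],
       [  0.        ,   0.        ,   1.        ]]), 'distortion': array([-0.03379033,  0.        ,  0.        ,  0.        ,  0.        ]), 'origin': array([ 0.04132207, -0.34995892,  0.47740304]), 'attitude': array([ 0.99847957, -0.44314925, -0.77281422])}
top {'K': array([[363.17846662,   0.        , 318.22226832],
       [  0.        , 363.17846662, 200.99119701],
       [  0.        ,   0.        ,   1.        ]]), 'distortion': array([-0.01686029,  0.        ,  0.        ,  0.        ,  0.        ]), 'origin': array([0.47441461, 0.13726284, 0.92961111]), 'attitude': array([ 0.07961446, -0.0759478 , -1.54667508])}
{'time': 0.1, 'joint_positions': array([-1.11288852,  0.32174988, -0.07007658,  1.45156066,  0.02259986,
        1.37080375, -0.05694296]), 'qd': array([-0.00038691, -0.00220735,  0.00145659, -0.0023818 , -0.00080632,
        0.00078342,  0.00155599]), 'joint_torque': array([ 5.51292669e-04, -4.92574668e+01, -4.05105958e-01, -3.13395917e+01,
       -6.41643419e-02,  3.95620940e-02,  5.40233782e-05]), 'position': array([0.2789771 , 0.58666619, 0.29126622]), 'tool_rot': array([-6.91395769e-01, -3.06427230e+00,  2.68748273e-03]), 'ft_force': array([ 0.00778503,  0.09417073, -0.59217806]), 'torque': array([-0.01226569, -0.01445742,  0.05939818]), 'grip_force': 0.0, 'grip_width': 1.000745062028727}
```

View pics/top0.png

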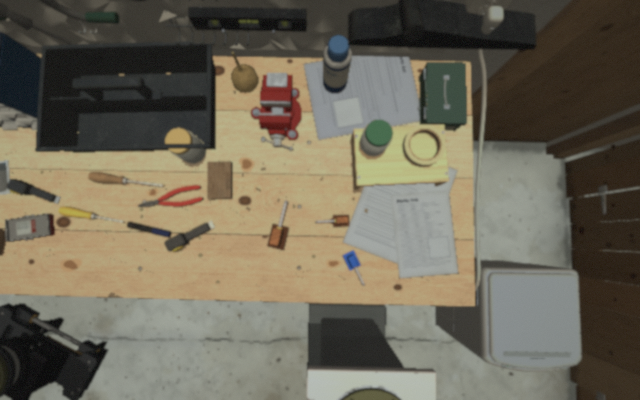

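View pics/scene0.png

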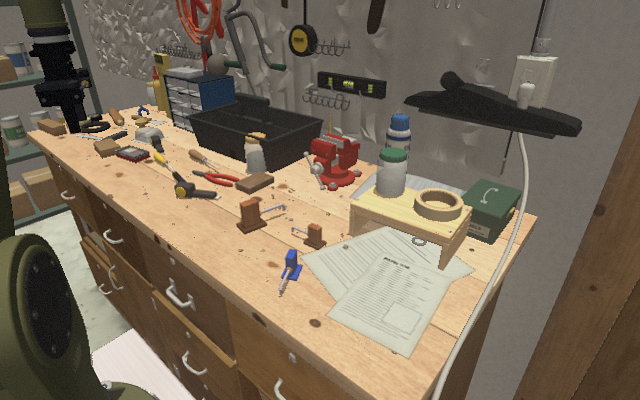

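The top view shows the large brown hook at (277,236) with its rod going up to (285,203). The small brown hook is at (341,220), the blue one at (352,261), the riser around (400,157) and the offcut at (220,180). Next I'll crop in for detail.

```bash
python3 - <<'E'
import cv2
t=cv2.imread("pics/top0.png");s=cv2.imread("pics/scene0.png")
cv2.imwrite("pics/topc.png",cv2.resize(t[115:275,260:460],None,fx=4,fy=3.75,interpolation=cv2.INTER_CUBIC)[:600])
cv2.imwrite("pics/scenec.png",cv2.resize(s[150:290,230:480],None,fx=3.2,fy=3.2,interpolation=cv2.INTER_CUBIC))
E
```

```text
(no output)
```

View pics/topc.png

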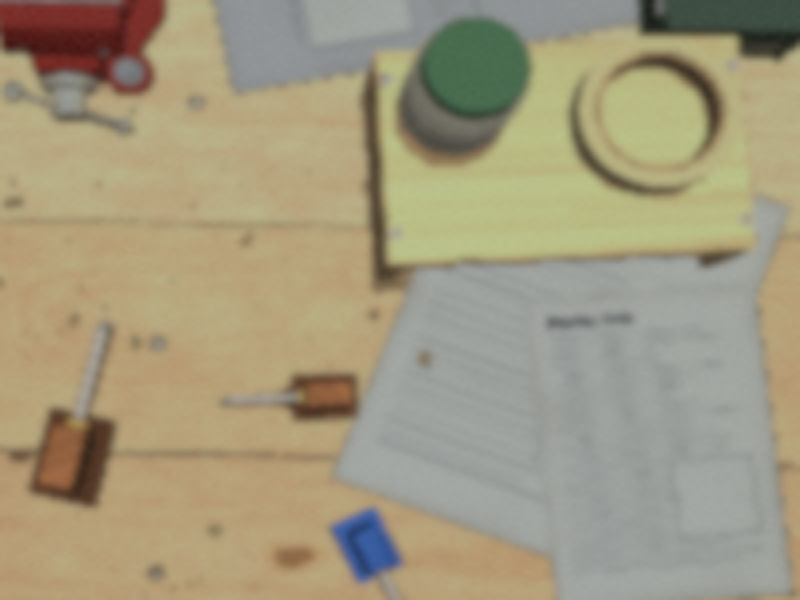

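View pics/scenec.png

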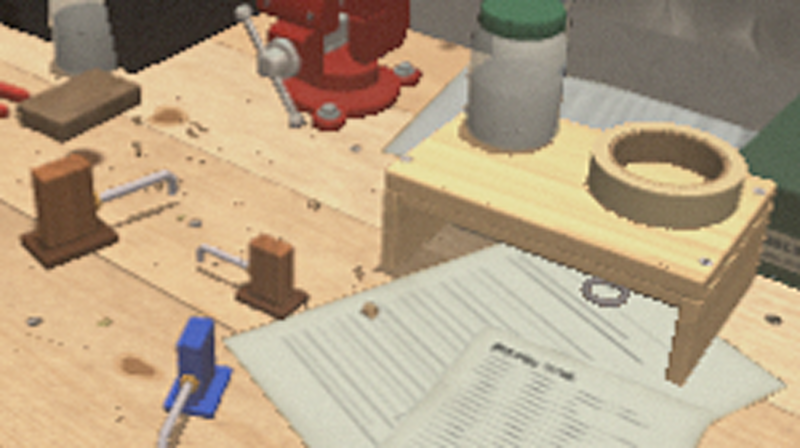

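```bash
cat > h.py <<'E'
from bench import ctrl
import numpy as np,cv2
from scipy.spatial.transform import Rotation as R
C={n:ctrl.calibration(n) for n in("scene","top")}
def ray(n,u,v):
    c=C[n];p=cv2.undistortPoints(np.array([[[u,v]]],float),c["K"],c["distortion"])[0,0]
    return c["origin"],R.from_rotvec(c["attitude"]).apply([p[0],-p[1],-1])
def at(n,u,v,z):
    o,d=ray(n,u,v);return o+d*(z-o[2])/d[2]
def proj(n,P):
    c=C[n];q=R.from_rotvec(c["attitude"]).inv().apply(np.atleast_2d(P)-c["origin"])*[1,-1,-1]
    return cv2.projectPoints(q,np.zeros(3),np.zeros(3),c["K"],c["distortion"])[0][:,0]
T=lambda x,y,z:at("top",260+x/4,115+y/3.75,z)
S=lambda x,y,z:at("scene",230+x/3.2,150+y/3.2,z)
E
python3 - <<'E'
from h import *
np.set_printoptions(precision=4,suppress=True)
r=[T(*p,.08) for p in[(388,264),(752,247),(376,53),(740,35)]]
fl,fr,bl,br=r;print("riser",*r,np.linalg.norm(fl-fr),np.linalg.norm(fl-bl))
rs=[S(*p,.08) for p in[(387,166),(698,282),(775,183)]];print("scene fl fr br",*rs)
c=sum(r)/4;d=(fl-fr+bl-br);yaw=np.arctan2(-d[0],d[1]);print("c",c,"yaw",np.degrees(yaw))
print("grip top corners",*[T(*p,.066) for p in[(37,487),(75,497),(95,418),(55,412)]])
print("grip scene top",*[S(*p,.066) for p in[(32,168),(65,182),(97,163),(64,152)]])
print("tip top",T(105,327,.028),"scene",S(173,190,.008),S(168,175,.032))
print("foot S",*[S(*p,0) for p in[(22,243),(48,266),(118,242)]], "T",*[T(*p,.004) for p in[(32,490),(97,505),(115,420)]])
e=S(605,291,.019);rel=e-c;cy,sy=np.cos(yaw),np.sin(yaw)
print("eye",e,"rel",rel[0]*cy+rel[1]*sy,-rel[0]*sy+rel[1]*cy)
print("jar,tape",S(515,140,.08))
print("offcut T",at("top",220,180,.019))
E
```

```text
riser [0.5981 0.0495 0.08  ] [ 0.6139 -0.166   0.08  ] [0.7343 0.0583 0.08  ] [ 0.7514 -0.1607  0.08  ] 0.21605712472398397 0.13643619753684746
scene fl fr br [0.602  0.0482 0.08  ] [ 0.6106 -0.168   0.08  ] [ 0.7492 -0.1602  0.08  ]
c [ 0.6744 -0.0547  0.08  ] yaw 4.330975082914954
grip top corners [0.4537 0.2536 0.066 ] [0.448  0.2309 0.066 ] [0.4978 0.2207 0.066 ] [0.5011 0.2446 0.066 ]
grip scene top [0.4586 0.2502 0.066 ] [0.4612 0.2175 0.066 ] [0.4929 0.2206 0.066 ] [0.488  0.2508 0.066 ]
tip top [0.5594 0.2201 0.028 ] scene [0.567  0.2242 0.008 ] [0.5528 0.2133 0.032 ]
foot S [0.4515 0.2648 0.    ] [0.4453 0.2271 0.    ] [ 0.4983  0.2121 -0.    ] T [0.4501 0.265  0.004 ] [0.441  0.2236 0.004 ] [0.4985 0.2139 0.004 ]
eye [ 0.6489 -0.0977  0.019 ] rel -0.028705299360651457 -0.040930123762365454
jar,tape [0.6893 0.0014 0.08  ]
offcut T [0.613  0.3909 0.019 ]
```

```bash
python3 - <<'E'
from h import *
from scipy.optimize import least_squares
np.set_printoptions(precision=4,suppress=True)
def fit(obs,x0):
    def pt(x,m): return np.r_[x[:2]+np.array([[np.cos(x[2]),-np.sin(x[2])],[np.sin(x[2]),np.cos(x[2])]])@m[:2],m[2]]
    def f(x):
        o=[]
        for n,px,m in obs:
            uv=np.array(px)/([4,3.75] if n=="top" else 3.2)+([260,115] if n=="top" else [230,150])
            o.append(proj(n,pt(x,np.array(m)))[0]-uv)
        return np.ravel(o)
    s=least_squares(f,x0,loss="soft_l1",f_scale=.7);print(s.x[:2],np.degrees(s.x[2]));print(f(s.x).reshape(-1,2).round(1).tolist());return s.x
t,s="top","scene"
r=fit([(t,(388,264),(-.07,.11,.08)),(t,(752,247),(-.07,-.11,.08)),(t,(376,53),(.07,.11,.08)),(t,(740,35),(.07,-.11,.08)),
 (s,(387,166),(-.07,.11,.08)),(s,(698,282),(-.07,-.11,.08)),(s,(775,183),(.07,-.11,.08)),(s,(678,384),(-.07,-.11,0)),(s,(385,269),(-.07,.11,0))],[.674,-.055,.06])
h=fit([(t,(37,487),(-.02,.011,.066)),(t,(75,497),(-.02,-.011,.066)),(t,(95,418),(.02,-.011,.066)),(t,(55,412),(.02,.011,.066)),
 (t,(32,490),(-.03,.022,.006)),(t,(97,505),(-.03,-.022,.006)),(t,(115,420),(.03,-.022,.006)),(t,(105,325),(.092,0,.029)),
 (s,(22,243),(-.03,.022,0)),(s,(48,266),(-.03,-.022,0)),(s,(118,242),(.03,-.022,0)),(s,(32,168),(-.02,.011,.066)),(s,(65,182),(-.02,-.011,.066)),(s,(97,163),(.02,-.011,.066)),(s,(64,152),(.02,.011,.066)),(s,(173,193),(.09,0,.008))],[.47,.24,-.15])
e=S(605,291,.019)[:2]-r[:2];a=r[2];print("eye rel",e@[np.cos(a),np.sin(a)],e@[-np.sin(a),np.cos(a)])
st=ctrl.get_state();M=R.from_rotvec(st["tool_rot"]).as_matrix();print(M, st["position"])
E
```

```text
[ 0.675  -0.0549] 3.6145019502352524
[[-0.4, -0.0], [1.3, 0.8], [-0.4, -1.5], [-0.2, -0.2], [-1.9, 0.3], [0.9, -0.1], [0.5, -0.5], [0.2, 1.4], [-2.5, -1.3]]
[0.4749 0.2378] -11.276679053239441
[[0.5, -1.6], [0.1, -2.2], [-1.1, 2.3], [-0.1, 1.9], [-0.2, 0.2], [0.5, -0.0], [1.4, -0.6], [0.1, -1.8], [-0.7, 0.3], [-0.0, 1.6], [1.0, -0.0], [-1.0, -0.1], [-6.8, -0.6], [-0.9, -0.3], [4.6, -0.6], [0.0, 0.2]]
eye rel -0.028747531650940565 -0.041012842643905215
[[-0.9031  0.4294 -0.0007]
 [ 0.4294  0.9031 -0.0016]
 [-0.0001 -0.0017 -1.    ]] [0.279  0.5867 0.2913]
```

The ring is visible at about scene pixel (419,241). That puts the eye near riser y = −41 mm, which fits the slot, but I'll confirm it by touch. I'll go above the hook now.

Request:
drive_tool([
  [[-3.27,-2.31,0.76],[0,0,0],1],
  [[-3.27,-2.31,0.76],[0,0,0],1],
  [[-3.27,-2.31,0.76],[0,0,0],1],
  [[-3.27,-2.31,0.76],[0,0,0],1],
  [[-3.27,-2.31,0.76],[0,0,0],1],
  [[-3.27,-2.31,0.76],[0,0,0],1],
  [[-3.27,-2.31,0.76],[0,0,0],1],
  [[-3.27,-2.31,0.76],[0,0,0],1],
  [[-3.27,-2.31,0.76],[0,0,0],1],
  [[-3.27,-2.31,0.76],[0,0,0],1],
  [[0,0,0],[0,0,-7.05],1],
  [[0,0,0],[0,0,-7.05],1],
])

```text
time: 1.6
position: [0.4753, 0.2372, 0.2157]
tool_rot: [-0.306, -3.126, 0.001]
ft_force: [0.3, 0.2, -0.3]
grip_width: 0.999
grip_force: 0.0
```

```bash
cat >> h.py <<'E'
def st(goal=None,yaw=None):
    s=ctrl.get_state();M=R.from_rotvec(s["tool_rot"]).as_matrix()
    print("t",s["time"],"p",s["position"].round(4),"yaw",np.degrees(np.arctan2(-M[0,1],M[1,1])).round(2),"zdir",M[:,2].round(4),"F",s["ft_force"].round(2),"w",round(s["grip_width"],3),"gf",round(s["grip_force"],1),"q",s["joint_positions"].round(2))
    if goal is not None: print("tool cm",(M.T@(np.array(goal)-s["position"])*100).round(2))
    return s,M
E
python3 -c "
from h import *
st([.4749,.2378,.095])"
```

```text
t 1.6 p [0.4753 0.2372 0.2157] yaw -11.19 zdir [-9.e-04 -5.e-04 -1.e+00] F [ 0.3  0.2 -0.3] w 0.999 gf 0.0 q [-0.67  0.12  0.17  1.85 -0.02  1.17  0.88]
tool cm [ 0.04  0.06 12.07]
```

Request:
drive_tool([
  [[0.04,0.06,2],[0,0,0],1],
  [[0,0,2],[0,0,0],1],
  [[0,0,2],[0,0,0],1],
  [[0,0,2],[0,0,0],1],
  [[0,0,2],[0,0,0],1],
  [[0,0,1.5],[0,0,0],1],
  [[0,0,0.57],[0,0,0],1],
  [[0,0,0],[0,0,0],-0.3],
  [[0,0,0],[0,0,0],-0.5],
  [[0,0,0],[0,0,0],-1],
  [[0,0,0],[0,0,0],-1],
  [[0,0,0],[0,0,0],-1],
], force=50)

```text
time: 3.1
position: [0.4751, 0.2387, 0.0958]
tool_rot: [0.31, 3.126, 0.0]
ft_force: [0.2, 0.1, 0.2]
grip_width: 0.517
grip_force: 0.0
```

Request:
drive_tool([
  [[0,0,0],[0,0,0],-1],
  [[0,0,0],[0,0,0],-1],
  [[0,0,0],[0,0,0],-1],
])

```text
time: 3.48
position: [0.475, 0.2389, 0.0956]
tool_rot: [0.31, 3.126, 0.001]
ft_force: [-0.0, 1.6, -0.8]
grip_width: 0.249
grip_force: 50.0
```

```bash
python3 -c "
from h import *
st([.4749,.2378,.095])
cv2.imwrite('pics/s1.png',cv2.resize(ctrl.get_image('scene')[120:290,180:480,::-1],None,fx=2.6,fy=2.6,interpolation=cv2.INTER_CUBIC))"
```

```text
t 3.475 p [0.475  0.2389 0.0956] yaw -11.32 zdir [ 2.e-04  4.e-04 -1.e+00] F [-0.01  1.6  -0.83] w 0.249 gf 50.0 q [-0.66  0.26  0.16  1.96 -0.05  0.93  0.9 ]
tool cm [-0.01 -0.11  0.06]
```

View pics/s1.png

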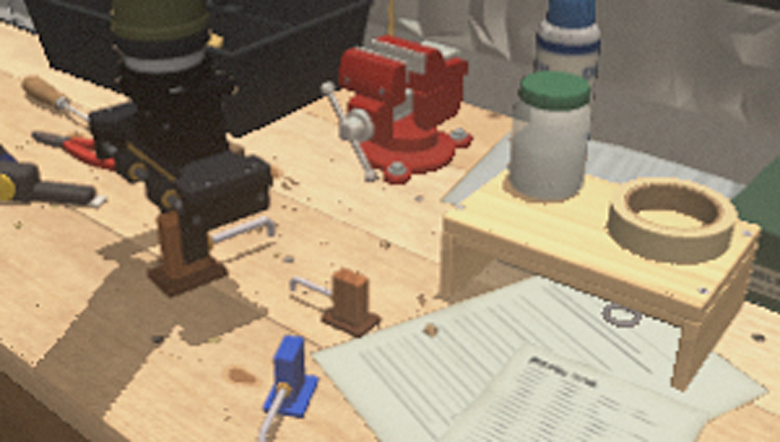

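The grip is held (21.7 mm wide). Next: lift, align with the riser and go in front of its mouth.

Request:
drive_tool([
  [[0,0,-2.5],[0,0,0],-1],
  [[0,0,-3.75],[0,0,-7.5],-1],
  [[0,0,-3.75],[0,0,-7.4],-1],
  [[0.11,-3.89,0],[0,0,0],-1],
  [[0.11,-3.89,0],[0,0,0],-1],
  [[0.11,-3.89,0],[0,0,0],-1],
  [[0.11,-3.89,0],[0,0,0],-1],
  [[0.11,-3.89,0],[0,0,0],-1],
  [[0.11,-3.89,0],[0,0,0],-1],
  [[0.11,-3.89,0],[0,0,0],-1],
  [[0.11,-3.89,0],[0,0,0],-1],
  [[0,0,0],[0,0,0],-1],
])

```text
time: 5.03
position: [0.4849, -0.0762, 0.1954]
tool_rot: [0.088, -3.14, 0.002]
ft_force: [0.2, -0.2, -2.1]
grip_width: 0.247
grip_force: 50.0
```

```bash
python3 -c "
from h import *
st([.4857,-.0719,.1136])
cv2.imwrite('pics/t2.png',cv2.resize(ctrl.get_image('scene')[150:300,250:500,::-1],None,fx=3.2,fy=3.2,interpolation=cv2.INTER_CUBIC))"
```

```text
t 5.025 p [ 0.4849 -0.0762  0.1954] yaw 3.22 zdir [-6.0e-04 -1.3e-03 -1.0e+00] F [ 0.22 -0.19 -2.08] w 0.247 gf 50.0 q [-0.31  0.05  0.42  1.97 -0.02  1.12  1.75]
tool cm [-0.1   0.43  8.18]
```

View pics/t2.png

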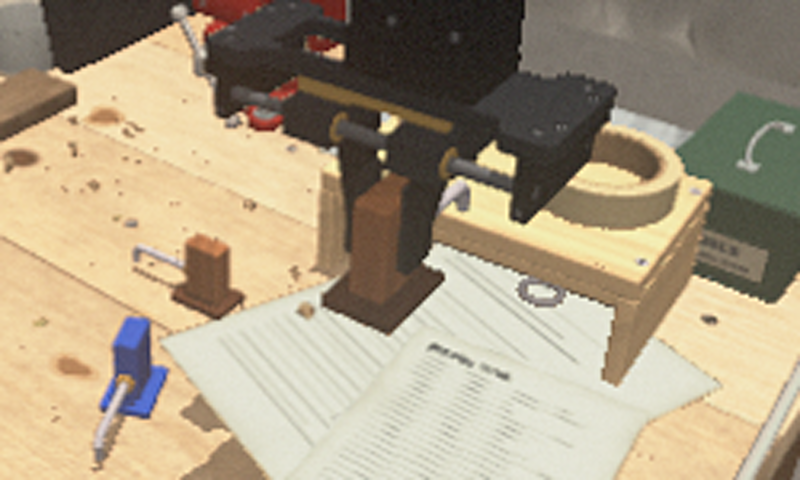

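```bash
python3 -c "
from h import *
s,M=st([.4857,-.0719,.1136])
p=s['position'];b=p[2]-.0956
for L in(.086,.09,.094):
  q=p-M[:,0]*L; 
  for z in(.008,.032): print(L,z,(proj('scene',[q[0],q[1],b+z])[0]-[250,150])*3.2)
c,a=np.array([.675,-.0549]),np.radians(3.61)
for y in(-.036,-.041,-.046):
  print(y,[((proj('scene',[c[0]+x*np.cos(a)-y*np.sin(a),c[1]+x*np.sin(a)+y*np.cos(a),.017])[0]-[250,150])*3.2).round(0) for x in(-.025,-.029,-.033)])
"
```

```text
t 5.075 p [ 0.4851 -0.0738  0.1953] yaw 3.38 zdir [-7.e-04  1.e-04 -1.e+00] F [ 0.46  0.58 -2.61] w 0.249 gf 50.0 q [-0.31  0.05  0.42  1.97 -0.02  1.12  1.75]
tool cm [-0.08  0.19  8.17]
0.086 0.008 [452.92223213 209.86680096]
0.086 0.032 [456.67020476 174.80444779]
0.09 0.008 [456.11112403 206.97996002]
0.09 0.032 [459.89740481 172.01038676]
0.094 0.008 [459.27438725 204.11606586]
0.094 0.032 [463.09819415 169.23897786]
-0.036 [array([536., 288.]), array([533., 291.]), array([531., 294.])]
-0.041 [array([543., 291.]), array([540., 294.]), array([538., 297.])]
-0.046 [array([550., 293.]), array([548., 296.]), array([545., 299.])]
```

Request:
drive_tool([
  [[-0.1,0.43,2],[0,0,-0.4],-1],
  [[0,0,2],[0,0,0],-1],
  [[0,0,2],[0,0,0],-1],
  [[0,0,1.5],[0,0,0],-1],
  [[0,0,0.68],[0,0,0],-1],
  [[0,0,0],[0,0,0],-1],
  [[0,0,0],[0,0,0],-1],
])

```text
time: 5.95
position: [0.4869, -0.0681, 0.1144]
tool_rot: [-0.109, 3.138, 0.0]
ft_force: [-1.1, 0.0, -0.5]
grip_width: 0.25
grip_force: 50.0
```

```bash
python3 -c "
from h import *
st([.5565,-.0674,.1136])
cv2.imwrite('pics/t3.png',cv2.resize(ctrl.get_image('scene')[150:300,250:500,::-1],None,fx=3.2,fy=3.2,interpolation=cv2.INTER_CUBIC))"
```

```text
t 5.95 p [ 0.4869 -0.0681  0.1144] yaw 3.98 zdir [ 1.3e-03  1.0e-04 -1.0e+00] F [-1.08  0.01 -0.46] w 0.25 gf 50.0 q [-0.3   0.16  0.41  2.05 -0.08  0.95  1.79]
tool cm [-6.95 -0.42  0.09]
```

View pics/t3.png

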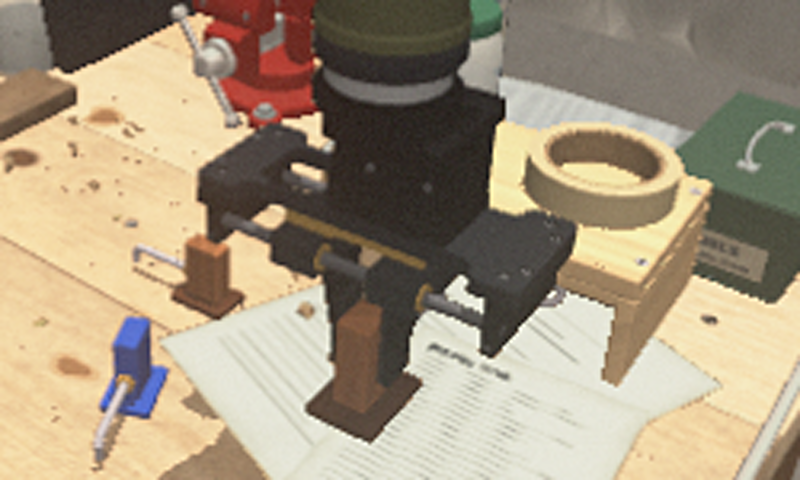

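The tip matches the model (90 mm). I'm advancing under the batten now at 18 mm raised.

Request:
drive_tool([
  [[-1.2,-0.05,0.05],[0,0,0],-1],
  [[-1.2,-0.05,0],[0,0,0],-1],
  [[-1.2,-0.05,0],[0,0,0],-1],
  [[-1.2,-0.05,0],[0,0,0],-1],
  [[-1.2,-0.05,0],[0,0,0],-1],
  [[-1.05,-0.05,0],[0,0,0],-1],
  [[0,0,0],[0,0,0],-1],
  [[0,0,0],[0,0,0],-1],
])

```text
time: 7.0
position: [0.5564, -0.0663, 0.1131]
tool_rot: [0.109, -3.139, -0.0]
ft_force: [0.0, -0.6, -1.2]
grip_width: 0.247
grip_force: 50.0
```

```bash
cat >> h.py <<'E'
def rz(s,M):
    a=np.radians(3.61);L=s["position"]-M[:,0]*.09;d=L[:2]-[.675,-.0549]
    print("tip in riser",(d@[np.cos(a),np.sin(a)]).round(4),(d@[-np.sin(a),np.cos(a)]).round(4),"raise",(L[2]-.0956).round(4), "F riser",(s["ft_force"][:2]@[np.cos(a),np.sin(a)]).round(2),(s["ft_force"][:2]@[-np.sin(a),np.cos(a)]).round(2))
E
python3 -c "
from h import *
rz(*st())"
```

```text
t 7.0 p [ 0.5564 -0.0663  0.1131] yaw 3.96 zdir [-8.e-04  0.e+00 -1.e+00] F [ 0.03 -0.59 -1.23] w 0.247 gf 50.0 q [-0.28  0.3   0.4   1.88 -0.14  0.98  1.83]
tip in riser -0.029 -0.0034 raise 0.0174 F riser -0.0 -0.59
```

Request:
drive_tool([
  [[0,0,0.5],[0,0,0],-1],
  [[0,0,0.5],[0,0,0],-1],
  [[0,0,0.4],[0,0,0],-1],
  [[0,0,0],[0,0,0],-1],
  [[0,-0.2,0],[0,0,0],-1],
  [[0,-0.2,0],[0,0,0],-1],
  [[0,-0.2,0],[0,0,0],-1],
  [[0,-0.2,0],[0,0,0],-1],
  [[0,-0.1,0],[0,0,0],-1],
  [[0,-0.1,0],[0,0,0],-1],
])

```text
time: 8.25
position: [0.5576, -0.0762, 0.0993]
tool_rot: [-0.109, 3.14, 0.0]
ft_force: [0.3, 0.3, -1.5]
grip_width: 0.247
grip_force: 50.0
```

```bash
python3 -c "
from h import *
rz(*st())"
```

```text
t 8.25 p [ 0.5576 -0.0762  0.0993] yaw 3.97 zdir [ 1.e-04  1.e-04 -1.e+00] F [ 0.27  0.3  -1.55] w 0.247 gf 50.0 q [-0.26  0.33  0.4   1.89 -0.15  0.96  1.85]
tip in riser -0.0285 -0.0133 raise 0.0037 F riser 0.29 0.28
```

Expected contact is at about y = −21 mm, so I'll go in 1 mm steps from here.

Request:
drive_tool([
  [[0,-0.1,0],[0,0,0],-1],
  [[0,-0.1,0],[0,0,0],-1],
  [[0,-0.1,0],[0,0,0],-1],
  [[0,-0.1,0],[0,0,0],-1],
  [[0,-0.1,0],[0,0,0],-1],
  [[0,0,0],[0,0,0],-1],
])

```text
time: 9.0
position: [0.5579, -0.0813, 0.0993]
tool_rot: [-0.109, 3.14, 0.0]
ft_force: [-0.1, 0.5, -0.1]
grip_width: 0.249
grip_force: 50.0
```

Request:
drive_tool([
  [[0,-0.1,0],[0,0,0],-1],
  [[0,-0.1,0],[0,0,0],-1],
  [[0,0,0],[0,0,0],-1],
])

```text
time: 9.38
position: [0.5581, -0.0825, 0.0992]
tool_rot: [0.11, -3.14, -0.001]
ft_force: [-0.8, 2.0, -2.6]
grip_width: 0.246
grip_force: 50.0
```

```bash
python3 -c "
from h import *
rz(*st())"
```

```text
t 9.375 p [ 0.5581 -0.0825  0.0992] yaw 4.02 zdir [-1.e-04  8.e-04 -1.e+00] F [-0.83  2.   -2.6 ] w 0.246 gf 50.0 q [-0.25  0.33  0.4   1.88 -0.16  0.96  1.87]
tip in riser -0.0284 -0.0195 raise 0.0036 F riser -0.7 2.05
```

Request:
drive_tool([
  [[0,-0.1,0],[0,0,0],-1],
  [[0,0,0],[0,0,0],-1],
])

```text
time: 9.62
position: [0.5581, -0.0831, 0.0992]
tool_rot: [0.111, -3.139, -0.002]
ft_force: [-0.2, 4.8, -0.8]
grip_width: 0.252
grip_force: 50.0
```

Request:
drive_tool([
  [[0,-0.1,0],[0,0,0],-1],
  [[0,0,0],[0,0,0],-1],
])

```text
time: 9.88
position: [0.5581, -0.0835, 0.0992]
tool_rot: [0.112, -3.139, -0.003]
ft_force: [-0.6, 6.2, -1.3]
grip_width: 0.25
grip_force: 50.1
```

```bash
python3 -c "
from h import *
rz(*st())"
```

```text
t 9.875 p [ 0.5581 -0.0835  0.0992] yaw 4.08 zdir [-6.0e-04  1.9e-03 -1.0e+00] F [-0.65  6.22 -1.33] w 0.25 gf 50.1 q [-0.25  0.33  0.4   1.88 -0.16  0.96  1.87]
tip in riser -0.0285 -0.0204 raise 0.0035 F riser -0.25 6.25
```

There is a firm touch at y ≈ −19.5 mm, so the eye's middle is at about −40 mm. That agrees with the picture. Back off, lift, move over it and lower.

Request:
drive_tool([
  [[0,0.3,0],[0,0,0],-1],
  [[0,0,-0.5],[0,0,0],-1],
  [[0,0,-0.5],[0,0,0],-1],
  [[0,0,-0.45],[0,0,0],-1],
  [[0,0,0],[0,0,0],-1],
  [[0,-0.7,0],[0,0,0],-1],
  [[0,-0.7,0],[0,0,0],-1],
  [[0,-0.65,0],[0,0,0],-1],
  [[0,0,0],[0,0,0],-1],
  [[0,0,0],[0,0,0],-1],
])

```text
time: 11.12
position: [0.5594, -0.1025, 0.1137]
tool_rot: [0.109, -3.14, -0.0]
ft_force: [-0.6, 0.4, -2.8]
grip_width: 0.246
grip_force: 50.0
```

```bash
python3 -c "
from h import *
rz(*st())"
```

```text
t 11.125 p [ 0.5594 -0.1025  0.1137] yaw 3.97 zdir [-1.e-04  3.e-04 -1.e+00] F [-0.58  0.41 -2.78] w 0.246 gf 50.0 q [-0.22  0.32  0.42  1.86 -0.15  0.99  1.9 ]
tip in riser -0.0284 -0.0397 raise 0.0181 F riser -0.56 0.45
```

Right above the eye. I'm lowering in small steps.

Request:
drive_tool([
  [[0,0,0.3],[0,0,0],-1],
  [[0,0,0.3],[0,0,0],-1],
  [[0,0,0.15],[0,0,0],-1],
  [[0,0,0.15],[0,0,0],-1],
  [[0,0,0],[0,0,0],-1],
])

```text
time: 11.75
position: [0.5593, -0.1026, 0.1046]
tool_rot: [0.109, -3.14, -0.0]
ft_force: [-0.2, 0.1, -0.5]
grip_width: 0.246
grip_force: 50.0
```

Request:
drive_tool([
  [[0,0,0.2],[0,0,0],-1],
  [[0,0,0.2],[0,0,0],-1],
  [[0,0,0.15],[0,0,0],-1],
  [[0,0,0],[0,0,0],-1],
])

```text
time: 12.25
position: [0.5594, -0.1026, 0.0991]
tool_rot: [0.109, -3.14, -0.0]
ft_force: [-0.4, -0.4, -1.7]
grip_width: 0.252
grip_force: 50.0
```

```bash
python3 -c "
from h import *
rz(*st())"
```

```text
t 12.25 p [ 0.5594 -0.1026  0.0991] yaw 3.97 zdir [-1.e-04  1.e-04 -1.e+00] F [-0.37 -0.37 -1.66] w 0.252 gf 50.0 q [-0.22  0.34  0.41  1.87 -0.16  0.96  1.91]
tip in riser -0.0284 -0.0397 raise 0.0035 F riser -0.39 -0.34
```

Request:
drive_tool([
  [[0.2,0,0],[0,0,0],-1],
  [[0.2,0,0],[0,0,0],-1],
  [[0.2,0,0],[0,0,0],-1],
  [[0.2,0,0],[0,0,0],-1],
  [[0.2,0,0],[0,0,0],-1],
  [[0.2,0,0],[0,0,0],-1],
])

```text
time: 13.0
position: [0.5476, -0.1034, 0.0995]
tool_rot: [-0.109, 3.139, 0.0]
ft_force: [4.7, -0.2, -1.2]
grip_width: 0.25
grip_force: 50.0
```

```bash
python3 -c "
from h import *
rz(*st())"
```

```text
t 13.0 p [ 0.5476 -0.1034  0.0995] yaw 3.98 zdir [ 9.e-04  2.e-04 -1.e+00] F [ 4.75 -0.22 -1.24] w 0.25 gf 50.0 q [-0.22  0.32  0.42  1.9  -0.16  0.95  1.91]
tip in riser -0.0402 -0.0398 raise 0.004 F riser 4.73 -0.52
```

It's dragging at 4.7 N. The stop is expected at tip x ≈ −146 mm.

Request:
drive_tool([
  [[0.3,0,0],[0,0,0],-1],
  [[0.3,0,0],[0,0,0],-1],
  [[0.3,0,0],[0,0,0],-1],
  [[0.3,0,0],[0,0,0],-1],
  [[0.3,0,0],[0,0,0],-1],
  [[0.3,0,0],[0,0,0],-1],
  [[0.3,0,0],[0,0,0],-1],
  [[0.3,0,0],[0,0,0],-1],
  [[0.3,0,0],[0,0,0],-1],
  [[0.3,0,0],[0,0,0],-1],
  [[0.3,0,0],[0,0,0],-1],
  [[0.3,0,0],[0,0,0],-1],
])

```text
time: 14.5
position: [0.5114, -0.106, 0.0993]
tool_rot: [-0.109, 3.14, 0.0]
ft_force: [4.7, 1.3, 0.2]
grip_width: 0.251
grip_force: 50.0
```

```bash
python3 -c "
from h import *
rz(*st())"
```

```text
t 14.5 p [ 0.5114 -0.106   0.0993] yaw 3.97 zdir [ 2.e-04  0.e+00 -1.e+00] F [4.72 1.31 0.22] w 0.251 gf 50.0 q [-0.23  0.25  0.43  1.99 -0.13  0.93  1.9 ]
tip in riser -0.0765 -0.0401 raise 0.0037 F riser 4.79 1.01
```

Request:
drive_tool([
  [[0.3,0,0],[0,0,0],-1],
  [[0.3,0,0],[0,0,0],-1],
  [[0.3,0,0],[0,0,0],-1],
  [[0.3,0,0],[0,0,0],-1],
  [[0.3,0,0],[0,0,0],-1],
  [[0.3,0,0],[0,0,0],-1],
  [[0.3,0,0],[0,0,0],-1],
  [[0.3,0,0],[0,0,0],-1],
  [[0.3,0,0],[0,0,0],-1],
  [[0.3,0,0],[0,0,0],-1],
  [[0.3,0,0],[0,0,0],-1],
  [[0.3,0,0],[0,0,0],-1],
])

```text
time: 16.0
position: [0.4754, -0.1085, 0.0993]
tool_rot: [-0.109, 3.14, 0.0]
ft_force: [4.2, 1.2, 0.0]
grip_width: 0.251
grip_force: 50.0
```

Request:
drive_tool([
  [[0.3,0,0],[0,0,0],-1],
  [[0.3,0,0],[0,0,0],-1],
  [[0.3,0,0],[0,0,0],-1],
  [[0.3,0,0],[0,0,0],-1],
  [[0.3,0,0],[0,0,0],-1],
  [[0.2,0,0],[0,0,0],-1],
  [[0.1,0,0],[0,0,0],-1],
  [[0.1,0,0],[0,0,0],-1],
  [[0.1,0,0],[0,0,0],-1],
])

```text
time: 17.12
position: [0.4556, -0.1099, 0.0993]
tool_rot: [-0.109, 3.14, 0.0]
ft_force: [3.6, 1.6, -0.1]
grip_width: 0.249
grip_force: 50.0
```

```bash
python3 -c "
from h import *
rz(*st())"
```

```text
t 17.125 p [ 0.4556 -0.1099  0.0993] yaw 3.97 zdir [ 1.e-04  0.e+00 -1.e+00] F [ 3.63  1.63 -0.08] w 0.249 gf 50.0 q [-0.24  0.14  0.44  2.11 -0.07  0.91  1.89]
tip in riser -0.1324 -0.0405 raise 0.0037 F riser 3.73 1.4
```

Request:
drive_tool([
  [[0.1,0,0],[0,0,0],-1],
  [[0.1,0,0],[0,0,0],-1],
  [[0.1,0,0],[0,0,0],-1],
  [[0.1,0,0],[0,0,0],-1],
  [[0.1,0,0],[0,0,0],-1],
  [[0.1,0,0],[0,0,0],-1],
  [[0.1,0,0],[0,0,0],-1],
  [[0.1,0,0],[0,0,0],-1],
])

```text
time: 18.12
position: [0.4476, -0.1104, 0.0993]
tool_rot: [-0.109, 3.14, 0.0]
ft_force: [3.9, 1.6, 0.5]
grip_width: 0.25
grip_force: 50.0
```

Request:
drive_tool([
  [[0.1,0,0],[0,0,0],-1],
  [[0.1,0,0],[0,0,0],-1],
])

```text
time: 18.38
position: [0.4456, -0.1105, 0.0992]
tool_rot: [-0.109, 3.14, 0.0]
ft_force: [3.6, 0.7, -0.2]
grip_width: 0.249
grip_force: 50.0
```

Request:
drive_tool([
  [[0.1,0,0],[0,0,0],-1],
  [[0.1,0,0],[0,0,0],-1],
])

```text
time: 18.62
position: [0.4442, -0.1106, 0.0994]
tool_rot: [-0.109, 3.138, -0.0]
ft_force: [7.1, 1.5, -2.6]
grip_width: 0.251
grip_force: 50.0
```

```bash
python3 -c "
from h import *
rz(*st())"
```

```text
t 18.625 p [ 0.4442 -0.1106  0.0994] yaw 3.98 zdir [ 0.0015 -0.     -1.    ] F [ 7.13  1.55 -2.63] w 0.251 gf 50.0 q [-0.24  0.11  0.44  2.14 -0.06  0.9   1.88]
tip in riser -0.1439 -0.0405 raise 0.0039 F riser 7.22 1.09
```

Request:
drive_tool([
  [[0.1,0,0],[0,0,0],-1],
  [[0,0,0],[0,0,0],-1],
])

```text
time: 18.88
position: [0.4439, -0.1106, 0.0995]
tool_rot: [-0.109, 3.136, -0.001]
ft_force: [8.4, 2.2, -4.5]
grip_width: 0.251
grip_force: 50.0
```

```bash
python3 -c "
from h import *
rz(*st())"
```

```text
t 18.875 p [ 0.4439 -0.1106  0.0995] yaw 3.99 zdir [ 3.2e-03 -3.0e-04 -1.0e+00] F [ 8.4   2.21 -4.53] w 0.251 gf 50.0 q [-0.24  0.11  0.44  2.14 -0.06  0.9   1.88]
tip in riser -0.1441 -0.0404 raise 0.0042 F riser 8.52 1.67
```

Request:
drive_tool([
  [[0.1,0,0],[0,0,0],-1],
  [[0,0,0],[0,0,0],-1],
])

```text
time: 19.12
position: [0.4437, -0.1106, 0.0995]
tool_rot: [-0.109, 3.135, -0.001]
ft_force: [10.3, 1.0, -6.3]
grip_width: 0.249
grip_force: 50.0
```

```bash
python3 -c "
from h import *
rz(*st())
cv2.imwrite('pics/t4.png',cv2.resize(ctrl.get_image('scene')[170:320,250:500,::-1],None,fx=3.2,fy=3.2,interpolation=cv2.INTER_CUBIC))"
```

```text
t 19.125 p [ 0.4437 -0.1106  0.0995] yaw 4.0 zdir [ 5.e-03 -5.e-04 -1.e+00] F [10.27  0.97 -6.29] w 0.249 gf 50.0 q [-0.24  0.11  0.44  2.14 -0.06  0.9   1.88]
tip in riser -0.1444 -0.0404 raise 0.0044 F riser 10.31 0.32
```

View pics/t4.png

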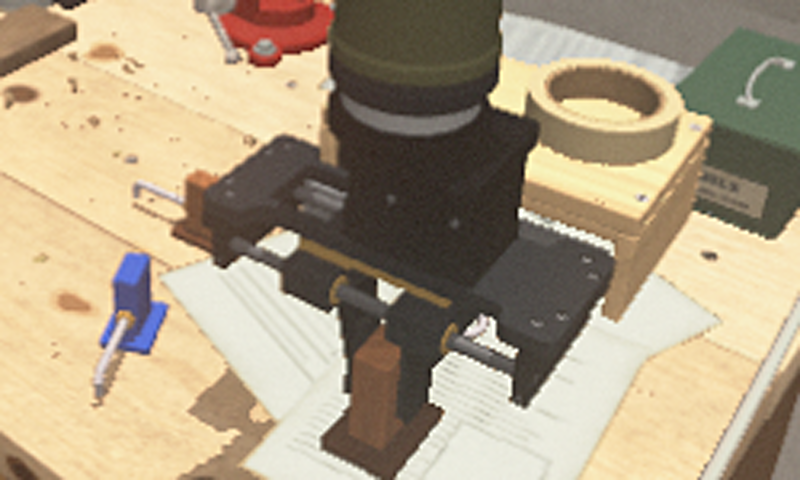

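The stop is felt: 10 N with no further movement. I'm slackening off to the middle of the eye, then lifting out.

Request:
drive_tool([
  [[-0.3,0,0],[0,0,0],-1],
  [[-0.2,0,0],[0,0,0],-1],
  [[-0.2,0,0],[0,0,0],-1],
  [[-0.1,0,0],[0,0,0],-1],
  [[0,0,0],[0,0,0],-1],
  [[0,0,0],[0,0,0],-1],
])

```text
time: 19.92
position: [0.4494, -0.1103, 0.0991]
tool_rot: [0.109, -3.139, -0.0]
ft_force: [0.5, 0.7, -1.5]
grip_width: 0.248
grip_force: 50.0
```

```bash
python3 -c "
from h import *
rz(*st())"
```

```text
t 19.925 p [ 0.4494 -0.1103  0.0991] yaw 3.97 zdir [-6.e-04  1.e-04 -1.e+00] F [ 0.52  0.69 -1.51] w 0.248 gf 50.0 q [-0.24  0.12  0.44  2.12 -0.07  0.91  1.88]
tip in riser -0.1387 -0.0405 raise 0.0035 F riser 0.56 0.65
```

Request:
drive_tool([
  [[0,0,-0.3],[0,0,0],-1],
  [[0,0,-0.4],[0,0,0],-1],
  [[0,0,-0.5],[0,0,0],-1],
  [[0,0,-1.2],[0,0,0],-1],
  [[0,0,-2.5],[0,0,0],-1],
  [[0,0,-2.6],[0,0,0],-1],
  [[0,0,-2.5],[0,0,0],-1],
  [[0,0,0],[0,0,0],-1],
])

```text
time: 20.92
position: [0.4511, -0.1105, 0.2016]
tool_rot: [-0.109, 3.134, -0.0]
ft_force: [0.7, 0.2, -1.8]
grip_width: 0.249
grip_force: 50.0
```

Request:
drive_tool([
  [[0,3.34,0],[0,0,0],-1],
  [[0,3.34,0],[0,0,0],-1],
  [[0,3.34,0],[0,0,0],-1],
  [[0,3.34,0],[0,0,0],-1],
  [[0,3.34,0],[0,0,0],-1],
  [[0,3.34,0],[0,0,0],-1],
  [[0,3.34,0],[0,0,0],-1],
  [[-2.5,3.34,0],[0,0,0],-1],
  [[-2.6,3.34,0],[0,0,0],-1],
  [[-2.6,3.34,0],[0,0,0],-1],
  [[-2.6,0,0],[0,0,0],-1],
  [[0,0,0],[0,0,0],-1],
])

```text
time: 22.42
position: [0.5301, 0.2297, 0.1976]
tool_rot: [0.108, -3.139, 0.002]
ft_force: [-0.7, 0.0, -1.6]
grip_width: 0.25
grip_force: 50.0
```

Request:
drive_tool([
  [[0,0,2.5],[0,0,0],-1],
  [[0,0,2.5],[0,0,0],-1],
  [[0,0,2.5],[0,0,0],-1],
  [[0,0,1.0],[0,0,0],-1],
  [[0,0,0],[0,0,0],-1],
  [[0,0,0],[0,0,0],-1],
])

```text
time: 23.18
position: [0.5298, 0.2303, 0.1153]
tool_rot: [-0.109, 3.138, 0.001]
ft_force: [-0.1, 1.7, -1.1]
grip_width: 0.25
grip_force: 50.0
```

```bash
python3 -c "
from h import *
rz(*st())
cv2.imwrite('pics/s5.png',cv2.resize(ctrl.get_image('scene')[120:290,180:480,::-1],None,fx=2.6,fy=2.6,interpolation=cv2.INTER_CUBIC))"
```

```text
t 23.175 p [0.5298 0.2303 0.1153] yaw 3.97 zdir [ 1.5e-03  8.0e-04 -1.0e+00] F [-0.12  1.7  -1.05] w 0.25 gf 50.0 q [-0.55  0.32  0.11  1.83 -0.04  0.99  1.22]
tip in riser -0.037 0.2944 raise 0.0199 F riser -0.01 1.71
```

View pics/s5.png

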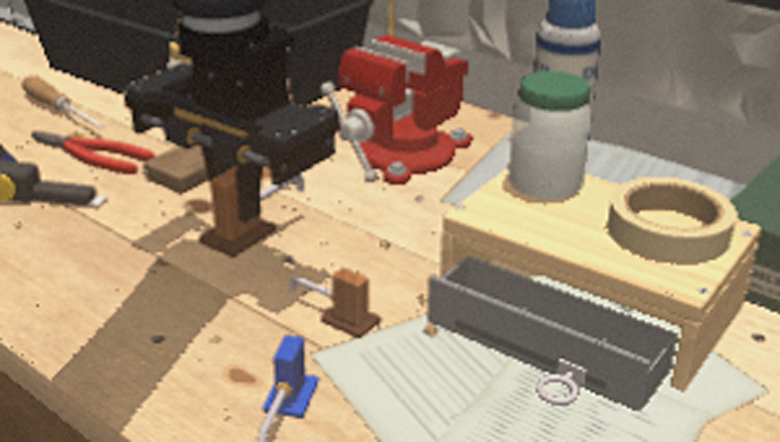

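The tray is drawn out, with its eye at (557,388) in the crop. The jar, tape and offcut look unmoved. Setting the hook down now.

Request:
drive_tool([
  [[0,0,0.6],[0,0,0],-1],
  [[0,0,0.6],[0,0,0],-1],
  [[0,0,0.4],[0,0,0],-1],
  [[0,0,0.2],[0,0,0],-1],
  [[0,0,0.1],[0,0,0],-1],
  [[0,0,0],[0,0,0],-1],
])

```text
time: 23.98
position: [0.5292, 0.2301, 0.0956]
tool_rot: [0.109, -3.14, 0.0]
ft_force: [-2.0, -1.0, 2.4]
grip_width: 0.251
grip_force: 50.0
```

Request:
drive_tool([
  [[0,0,0.05],[0,0,0],-1],
  [[0,0,0.05],[0,0,0],-1],
  [[0,0,0],[0,0,0],-1],
])

```text
time: 24.35
position: [0.5292, 0.2301, 0.0956]
tool_rot: [0.109, -3.139, -0.0]
ft_force: [-4.2, -2.2, 8.7]
grip_width: 0.246
grip_force: 50.0
```

```bash
python3 -c "
from h import *
st()"
```

```text
t 24.35 p [0.5292 0.2301 0.0956] yaw 3.97 zdir [-2.e-04  1.e-04 -1.e+00] F [-4.23 -2.2   8.69] w 0.246 gf 50.0 q [-0.55  0.34  0.11  1.85 -0.04  0.96  1.22]
```

Request:
drive_tool([
  [[0,0,-0.05],[0,0,0],-1],
  [[0,0,0],[0,0,0],-0.3],
  [[0,0,0],[0,0,0],0.2],
  [[0,0,0],[0,0,0],0.4],
  [[0,0,0],[0,0,0],0.4],
  [[0,0,0],[0,0,0],0.4],
  [[0,0,-1],[0,0,0],0.4],
  [[0,0,-2],[0,0,0],0.4],
  [[0,0,-3],[0,0,0],0.4],
  [[0,0,-3],[0,0,0],0.4],
  [[0,0,-3],[0,0,0],0.4],
  [[0,0,-3],[0,0,0],0.4],
], force=10)

```text
time: 25.85
position: [0.5293, 0.23, 0.2467]
tool_rot: [-0.109, 3.139, 0.001]
ft_force: [0.8, 1.1, -0.1]
grip_width: 0.699
grip_force: 0.0
```

Request:
drive_tool([
  [[0,0,0],[0,0,0],0.4],
  [[0,0,0],[0,0,0],0.4],
  [[0,0,0],[0,0,0],0.4],
])

```text
time: 26.22
position: [0.5287, 0.2298, 0.2435]
tool_rot: [0.109, -3.138, 0.001]
ft_force: [-0.2, -1.0, 0.1]
grip_width: 0.7
grip_force: 0.0
```

```bash
python3 -c "
from h import *
st()
cv2.imwrite('pics/s6.png',cv2.resize(ctrl.get_image('scene')[120:290,180:480,::-1],None,fx=2.6,fy=2.6,interpolation=cv2.INTER_CUBIC))"
```

```text
t 26.225 p [0.5287 0.2298 0.2435] yaw 3.98 zdir [-0.0019 -0.001  -1.    ] F [-0.25 -0.97  0.07] w 0.7 gf 0.0 q [-0.56  0.19  0.12  1.71 -0.02  1.24  1.2 ]
```

View pics/s6.png

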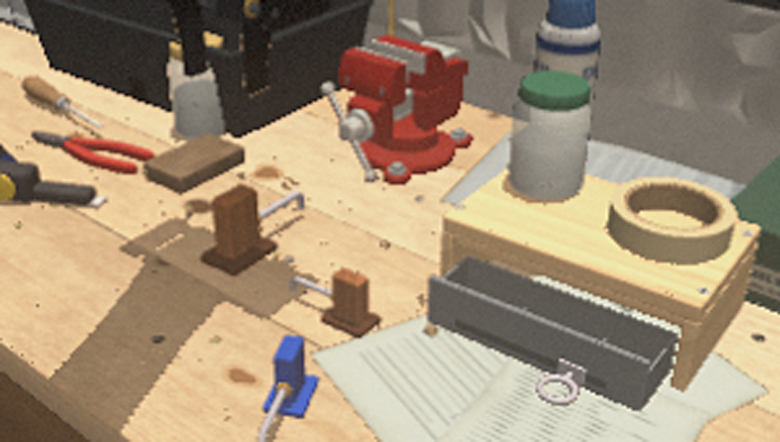

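The hook stands on its foot at about (238,240) in the crop, left of the riser, and the tray is out. Nothing else has moved, so I'm handing the job in.

```bash
python3 -c "
from bench import ctrl
print(ctrl.close_job())"
```

```text
the job is handed in; nothing more can be done
None
```

The job is handed in after about 26 s of the 72 s: the tray is drawn out to its felt stop (highest wrist-force reading about 12 N), and the hook stands on its foot to the left of the riser; the jar, tape roll and offcut look unmoved in the last picture.

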